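# Free the spent foil core from its dispenser with the forked key

### The job

The foil is used up. Take the orange forked key, press the brass collar of the spindle's spring pin inward, towards the core, with the fork until the pin has left its hole, swing that end of the core out to the front with the key, and stand the key back in its pocket. Then draw the freed core and its spindle out and lay it gently in the wooden tray, pressing gently throughout (neither jam the collar against its stop nor drag the pin while it is still caught) and leaving the other things where they are.

Things in the scene. Friction and masses are not known exactly. Their poses are not given: they have to be found in the camera images.
- dispenser: Steel foil dispenser, fixed, base 136 x 272 mm. Origin on the worktop straight below the spindle's axis, which runs along y, 60 mm up; -x is the open front, -y the sprung end. Core rests 8 mm wide, 39 mm high, at y = -40 and 52 mm, with 7 mm lips at x = -60 and 35 mm; between them it is open down to 12 mm. Front cutter bar (x = -80 mm) 27 mm high, rear upstand 34 mm.
- left_seat (a point): Centre of the 11 mm through hole in the dispenser's plain left cheek, at the cheek's inner face (y = 100 mm, 60 mm up); the cheek is 6 mm thick, 115 mm high. The spindle's journal sits loosely in it, so the core can swing, and is drawn out along the dispenser's -y.
- pin_seat (a point): Nominal place, on the spindle's axis, of the inner face of the pin bracket's outer leg. The bracket is a steel U, 74 mm high, x from -9 to 27 mm here. IT IS CLAMPED BY HAND UP TO 6 mm TO EITHER SIDE ALONG y of this point, which nothing measures: find it by feel. In that leg is a 9 mm wide, 6 mm deep blind hole; the pin's flat end sits on its bottom.
- collar_rest (a point): Nominal place of the resting collar's outer face: 20 mm of bare rod inward (+y) of pin_seat. It shifts with the bracket (same 6 mm either way). From rest the collar can go 8 mm inward to the bracket's inner leg, a rigid stop (4 mm thick, 10 mm high slot for the rod, open to the front). The pin is out of its hole between 6 and 8 mm of push: aim for 7 mm from first touch.
- spindle: Spent cardboard core, 42 mm across, 146 mm long, about 0.2 kg with its spindle; axis along its own y, origin at the core's centre. At +y a flange leans on the left cheek, and a 7 mm thick journal reaches on 7 mm into its hole (95 to 102 mm from the origin). At -y is the spring pin. The core lies on the dispenser's rests.
- spring_end (a point): Where the spring pin leaves the spindle, on its axis, 76 mm from the core's centre. Pin: 6 mm rod with a brass collar 16 mm across, 3 mm thick; 0.4 N per mm. At rest the collar pushes outward with 1.2 to 6 N, 2.4 N more when just free. Swung 16 mm or more to the front at the collar it clears the bracket, springs out to 135 mm from the core's centre and cannot go back.
- key: Forked key, 106 mm long, 70 g, upright in its pocket. Origin at the centre of the orange handle (24 mm in x, 14 mm in y, 60 mm high). Below it a black bolster, 32 x 20 mm, 30 to 36 mm under the origin, and a steel blade 3 mm thick in y, 18 mm wide in x, down to 76 mm under the origin. Used upright from above, its y along the spindle, prongs either side of the rod between outer leg and collar.
- key_fork (a point): Point between the key's two prongs (4 mm wide, 10 mm apart in x, 20 mm long), 67 mm under the key's origin, 9 mm above the prongs' ends; it belongs on the rod's axis. Axes as the key's.
- tray: Low wooden tray, fixed, 262 mm in x, 132 mm in y; origin on the worktop under its centre. Floor 5 mm, rim 14 mm high. At its -y side a wooden block with the key's pocket.
- key_pocket (a point): Centre of the pocket's mouth, 44 mm above the worktop; axes as the tray's. Pocket 22 mm in x, 8 mm in y, 41 mm deep; the key's bolster rests on the mouth, its handle's centre 36 mm above it.
- mug: Dotted mug, bystander. Origin at its foot.
- tumbler: Clear drinking glass, bystander. Origin at its foot.
- honey_jar: Honey jar, bystander. Origin at its foot.
- onion: Red onion, bystander. Origin at its foot.
- kitchen_timer: White kitchen timer, bystander. Origin at its foot.
- fresh_roll: Fresh roll of foil, 52 mm across, 146 mm high, standing upright, bystander. Origin at its foot.

How it is judged:
By the outcome, as a careful person would: the job done as asked, in the order asked, and still so for the second after the job is handed in, with the robot touching nothing.
It also fails if it takes over 72 s, if anything falls off the work surface, if the arm or the gripper's body presses on something with over 40 N, if the wrist force passes 120 N, or if a joint passes its speed limit or range.

### The arm

A 6-joint arm with a two-finger parallel gripper is mounted at the origin on a cart in front of the work surface, level with it; the furniture and walls round the work are solid. World frame = base frame: x ahead of the robot, y to its left, z up, the work surface at z = 0. Lengths are in m, angles in rad, forces in N, time in s.
With the tool pointing down it reaches from about 0.35 to 0.85 m from the base axis. Payload 8.1 kg.
Tool frame: the origin (TCP) lies on the front face of the gripper's body, between the roots of the fingers; the fingertips stand 73 mm ahead of it and the grasp point (between the pads) lies 54 mm ahead of it (robot.hold_point_z is the distance from the TCP to the grasp point, in m); z points along the fingers, y is the direction in which the jaws open and shut (so a half turn about z gives the same grasp; the last joint's range is limited). The gripper opens to 85 mm and grips with 20 to 120 N. Pads are 22 mm wide; open, the fingers measure 114 mm over their backs; the gripper's body (76 mm by 85 mm) begins 54 mm behind the grasp point. The pads swing forward as they close: fully open they stand 13 mm farther back than shut.
Start: joints at [-1.326, 0.13, 1.488, -0, 1.523, -0.085], TCP at [0.194, -0.568, 0.304] pointing down, gripper open.
Joint ranges: [-2.96, 2.96], [-0.89, 2.26], [0.02, 2.5], [-1.34, 4.48], [0, 2.73], [-2.66, 2.66]. Speed limits (rad/s): [2.39, 2.39, 2.79, 3.14, 3.14, 3.14].

### API

Orientations are given as a rotation vector (axis times angle).
In Python, from rig import robot gives the robot as it stands.
- The arm moves only by the tool jog_arm, never from a script. Its argument "plan" is a list of rows, each a list of 7 numbers: the shift along the world's x, y, z in m, then the turn, a rotation vector about the world's x, y, z in rad, then the opening, from 0 (shut) to 1 (fully open). A call has 1 to 20 rows; each row shifts and turns the commanded pose from where the row before left it; what a row does not reach is not made up. A row lasts 1/8 s, in which the tool goes at most 62.5 mm and 10.7 degrees, less where a joint would pass 70% of its speed; a pose out of reach is approached as far as the arm can. A call with a gripper value outside its range is refused whole. The fingers move at their own pace and stop on an object; the grip force is fixed at half the most. Time passes only in rows, so rows that do not move let the fingers close. It gives the time, the measured TCP pose, the force and the opening at its end, in the units of the state.
- robot.get_state(): the state, without advancing time (a new reading comes with each control period).
- robot.grab_frame(name): name is "scene" or "top" or "wrist"; returns the picture (480x640x3 uint8, red, green, blue); there is no depth.
- robot.camera_info(name): a dict with "vfov" (degrees; the focal length in pixels is half the picture's height over the tangent of half this angle, whatever the lens; pixels are square), "cx", "cy" (the principal point, pixels), "k1" (the pictures are not rectified: a ray, as slopes to the right and down, at radius r is drawn at 1 + k1 r^2 times it, then the intrinsics apply), "position" and "rotation" of the camera in the world. Camera axes: x right, y up, looking along -z (the intrinsics and any distortion apply to the point x, -y, -z); pixel columns grow to the right and rows downward; lengths in m; the calibration is good to about 2 mm. A picture is of the moment at which its call begins: read the wrist's pose just before it. camera_info takes no time and is no camera call; for the wrist camera it gives the pose at the moment of the call.
- robot.job_done(): hands the job in, once; it reports no verdict.
The state is a dict: "time": time; "joint_positions": joint angles; "joint_velocities": joint speeds; "joint_efforts": joint torques, N m; "tool_pos": TCP position; "tool_rot": TCP orientation; "ft_force": force on the tool from outside, world axes, zero at the start; "torque": the same for the moment, N m; "finger_gap": opening from 0.0 (shut) to 1.0 (fully open).
Only numpy, scipy, OpenCV 4.12 (cv2) and the standard library are available. Lean on these libraries where they do the work, as an engineer would, in place of code of your own. Each camera call takes 0.05 s, during which the arm holds its last target. There are 200 camera calls.

## Working session

There is one attempt and no reset: what is moved stays moved. The work goes in short steps, Python scripts to look and compute and a tool call to move; the robot and the scene stay as the last step left them, time stands still between calls to the robot, and variables do not carry over. Pictures are saved under pics/ and viewed, about 8 in all and at most 12, crops included, and the job is handed in when it is done.

Besides the shell and the picture viewer there is one more tool, called after ">>>" in YAML: its name, and indented under it one key for each argument. jog_arm: Moves the arm, as the interface text tells. Its arguments: {"type":"object","properties":{"plan":{"type":"array"}},"required":["plan"]}

```bash
ls; mkdir -p pics; python3 - <<'E'
from rig import robot
import cv2,numpy as np
for n in("scene","top"):
    f=robot.grab_frame(n);cv2.imwrite(f"pics/{n}0.png",f[:,:,::-1]);print(n,robot.camera_info(n))
print(robot.camera_info("wrist"));print(robot.get_state(),robot.hold_point_z)
E
```

```text
pics
scene {'vfov': 51.019762178781136, 'cx': 310.9897543464691, 'cy': 234.82780499861795, 'k1': -0.05968434443384317, 'position': array([-0.20859729,  0.70727755,  0.63161176]), 'rotation': array([ 0.55447589, -1.21678005, -1.95968776])}
top {'vfov': 57.083579636642035, 'cx': 318.1900383166196, 'cy': 242.60935638103857, 'k1': -0.08570738060752013, 'position': array([0.5042553 , 0.01850146, 1.13970817]), 'rotation': array([ 0.08220468, -0.06917414, -1.5807321 ])}
{'vfov': 62.872807639253935, 'cx': 316.92279892206807, 'cy': 248.023001413043, 'k1': -0.08165149107591406, 'position': array([ 0.25760057, -0.54566562,  0.37216828]), 'rotation': array([-0.23112359,  0.16715131, -1.23361041])}
{'time': 0.1, 'joint_positions': array([-1.32637814e+00,  1.31089352e-01,  1.48918142e+00,  4.23418403e-05,
        1.52298353e+00, -8.54157935e-02]), 'joint_velocities': array([-0.00038929, -0.00310483, -0.0041472 , -0.00033017, -0.00213529,
       -0.00104643]), 'joint_efforts': array([ 1.50356740e-03, -5.70954037e+01, -5.01938725e+01, -1.33320254e-04,
        8.16513406e-03, -2.36069519e-05]), 'tool_pos': array([ 0.19426526, -0.56728771,  0.30294094]), 'tool_rot': array([-3.09733077e+00, -5.15481002e-01,  1.40992541e-04]), 'ft_force': array([ 0.32579375, -0.06567541,  0.06811028]), 'torque': array([0.00322289, 0.0143123 , 0.04811836]), 'finger_gap': 1.0001543282176066} 0.0539
```

View pics/top0.png

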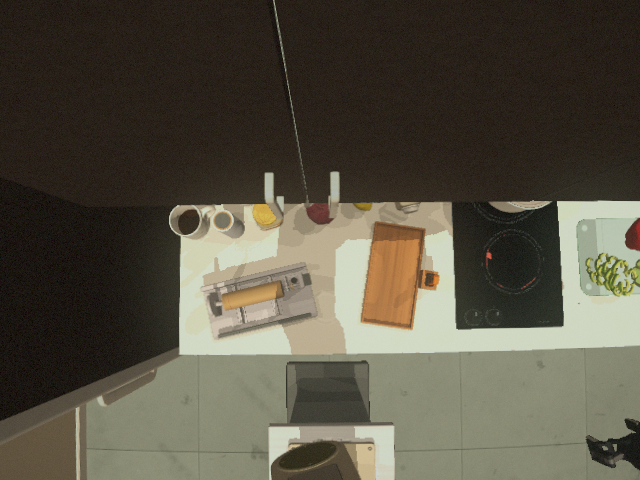

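View pics/scene0.png

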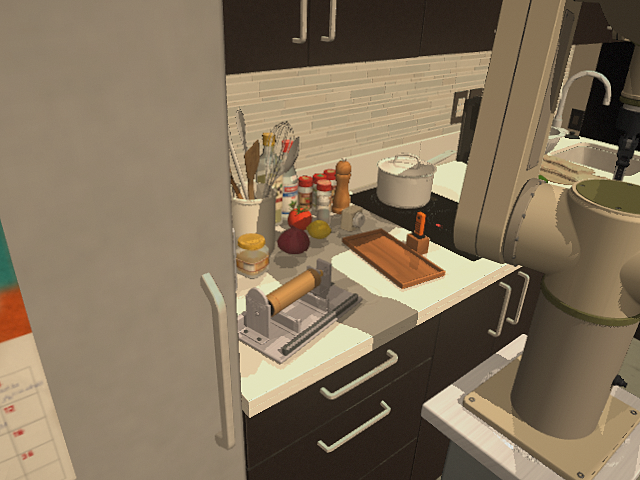

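```bash
cat > h.py <<'E'
import numpy as np,cv2
from rig import robot
from scipy.spatial.transform import Rotation as R
def K(i):
    f=240/np.tan(np.radians(i["vfov"])/2);return np.array([[f,0,i["cx"]],[0,f,i["cy"]],[0,0,1.]]),np.array([i["k1"],0,0,0.])
def ray(i,px):
    k,d=K(i);u=cv2.undistortPoints(np.array(px,float).reshape(-1,1,2),k,d)[:,0]
    return R.from_rotvec(i["rotation"]).apply(np.c_[u[:,0],-u[:,1],-np.ones(len(u))])
def onz(i,px,z):
    r=ray(i,px);z=np.broadcast_to(z,len(r));c=i["position"];return c+r*((z-c[2])/r[:,2])[:,None]
def proj(i,P):
    k,d=K(i);q=R.from_rotvec(i["rotation"]).inv().apply(np.atleast_2d(P)-i["position"])
    return cv2.projectPoints((q*[1,-1,-1]).reshape(-1,1,3),np.zeros(3),np.zeros(3),k,d)[0][:,0]
def snap(n,name):
    i=robot.camera_info(n);f=robot.grab_frame(n)[:,:,::-1].copy();cv2.imwrite(f"pics/{name}.png",f);np.save(f"pics/{name}.npy",i,allow_pickle=True);return i,f
E
python3 - <<'E'
from h import *
i=robot.camera_info("top");f=cv2.imread("pics/top0.png")
hsv=cv2.cvtColor(f,cv2.COLOR_BGR2HSV)
def rects(lo,hi,box,z,n):
    m=cv2.inRange(hsv,lo,hi);k=np.zeros_like(m);x0,y0,x1,y1=box;k[y0:y1,x0:x1]=m[y0:y1,x0:x1]
    c=max(cv2.findContours(k,0,2)[0],key=cv2.contourArea);r=cv2.minAreaRect(c);b=cv2.boxPoints(r)
    print(n,np.round(r[0]),np.round(r[1]),b.round().tolist());P=onz(i,b,z);print(P.round(3)[:,:2].tolist(),P.mean(0).round(3))
rects((5,120,60),(18,255,255),(355,215,428,335),.014,"tray")
rects((5,200,150),(18,255,255),(424,270,440,290),.11,"key")
rects((10,100,100),(25,255,255),(215,275,290,315),.08,"core")
c=f[255:345,195:325];cv2.imwrite("pics/crop.png",cv2.resize(c,None,fx=6,fy=6,interpolation=cv2.INTER_CUBIC))
E
```

```text
tray [398. 276.] [ 61. 102.] [[360.0, 322.0], [375.0, 221.0], [436.0, 230.0], [421.0, 330.0]]
[[0.411, -0.077], [0.668, -0.12], [0.643, -0.276], [0.387, -0.23]] [ 0.527 -0.176  0.014]
key [436. 282.] [1. 0.] [[437.0, 282.0], [437.0, 282.0], [436.0, 283.0], [436.0, 283.0]]
[[0.508, -0.25], [0.508, -0.25], [0.506, -0.247], [0.506, -0.247]] [ 0.507 -0.249  0.11 ]
core [252. 295.] [17. 61.] [[220.0, 294.0], [279.0, 280.0], [283.0, 296.0], [224.0, 310.0]]
[[0.485, 0.264], [0.518, 0.121], [0.479, 0.112], [0.446, 0.254]] [0.482 0.188 0.08 ]
```

View pics/crop.png

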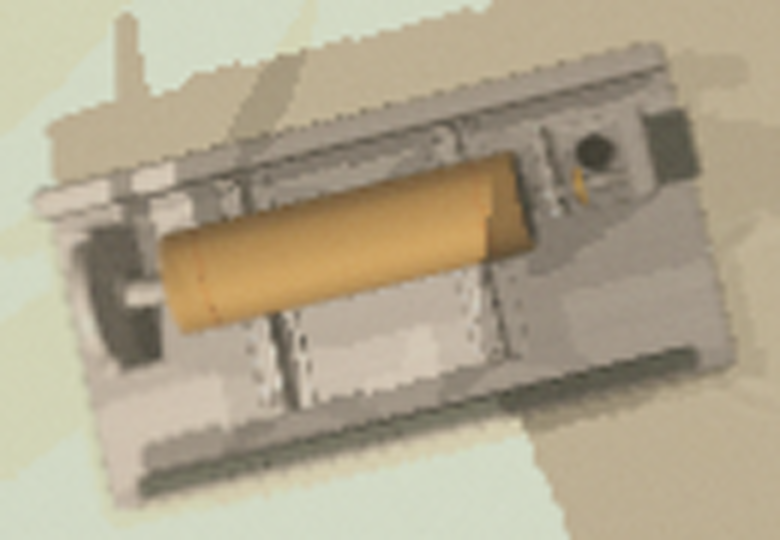

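>>> jog_arm:
  plan:
    - [0.027,0.036,0.002,0,0,-0.05,1]
    - [0.027,0.036,0.002,0,0,-0.05,1]
    - [0.027,0.036,0.002,0,0,-0.05,1]
    - [0.027,0.036,0.002,0,0,-0.05,1]
    - [0.027,0.036,0.002,0,0,-0.05,1]
    - [0.027,0.036,0.002,0,0,-0.05,1]
    - [0.027,0.036,0.002,0,0,-0.05,1]
    - [0.027,0.036,0.002,0,0,-0.05,1]
    - [0.027,0.036,0.002,0,0,-0.05,1]
    - [0.027,0.036,0.002,0,0,-0.05,1]
    - [0,0,0,0,0,0,1]

```text
time: 1.48
tool_pos: [0.4655, -0.2053, 0.3236]
tool_rot: [-3.13, 0.261, 0.0]
ft_force: [0.0, 0.5, 0.2]
finger_gap: 1.004
```

```bash
python3 - <<'E'
from h import *
i,f=snap("wrist","w1");s=robot.get_state();print(s["time"],s["tool_pos"],s["tool_rot"],i["position"],i["rotation"],s["ft_force"])
E
```

```text
1.525 [ 0.46468058 -0.2066281   0.32348981] [-3.13048560e+00  2.62017955e-01  1.26705157e-03] [ 0.531529   -0.21644808  0.39281651] [-0.1956795   0.23322558 -1.72628041] [-1.14774042 -0.59665863 -0.07986775]
```

View pics/w1.png

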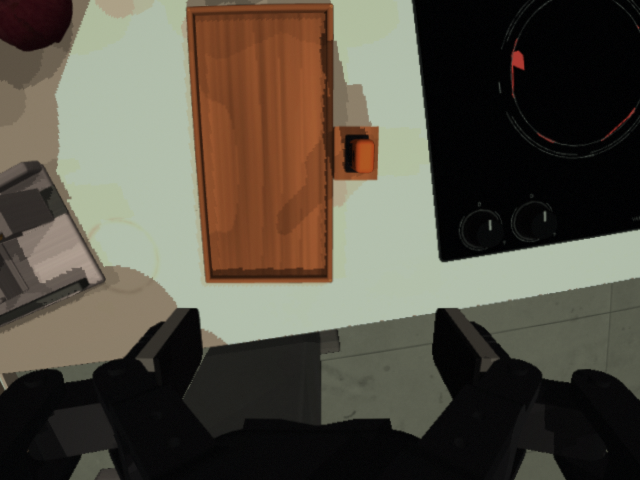

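The tray's outer corners are at (188,6), (333,3), (332,282) and (207,283). The key handle is at about (364,155), and its black bolster shows at its left.

```bash
python3 - <<'E'
from h import *
i=np.load("pics/w1.npy",allow_pickle=True).item();f=cv2.imread("pics/w1.png");hsv=cv2.cvtColor(f,cv2.COLOR_BGR2HSV)
P=onz(i,[(188,6),(333,3),(332,282),(207,283)],.014);print(P.round(4),P.mean(0))
for a,b in((0,1),(1,2),(2,3),(3,0)):print(np.linalg.norm(P[a]-P[b]),np.degrees(np.arctan2(*(P[a]-P[b])[[1,0]])))
print(hsv[155,364],hsv[155,350],hsv[132,345],hsv[176,370])
m=np.zeros(f.shape[:2],np.uint8);m[120:185,338:382]=cv2.inRange(hsv,(0,120,175),(18,255,255))[120:185,338:382]
c=max(cv2.findContours(m,0,2)[0],key=cv2.contourArea);print(cv2.boundingRect(c),cv2.boxPoints(cv2.minAreaRect(c)).tolist())
# block top corners at z .044
b=onz(i,[(334,127),(379,126),(378,180),(334,180)],.044);print("block",b.round(4),b.mean(0))
print("handle top face right/up/down", onz(i,[(357,138),(374,138),(374,172),(357,172)],.11).round(4))
cv2.imwrite("pics/c1.png",cv2.resize(f[110:195,325:395],None,fx=8,fy=8,interpolation=2))
E
```

```text
[[ 0.6682 -0.1229  0.014 ]
 [ 0.6472 -0.2499  0.014 ]
 [ 0.3909 -0.208   0.014 ]
 [ 0.411  -0.0805  0.014 ]] [ 0.52934896 -0.16533756  0.014     ]
0.128779056580651 80.62670644328671
0.25970455179013513 -9.288402419074208
0.1290668857627179 -98.9637019237238
0.26062694151977595 170.64874624597175
[ 11 204 170] [  9 149  12] [ 11 177  91] [ 11 178 142]Traceback (most recent call last):
  File "<stdin>", line 7, in <module>
ValueError: max() iterable argument is empty
```

```bash
python3 - <<'E'
from h import *
i=np.load("pics/w1.npy",allow_pickle=True).item();f=cv2.imread("pics/w1.png")
b=onz(i,[(334,127),(379,126),(378,180),(334,180)],.044);print("block",b.round(4),b.mean(0))
cv2.imwrite("pics/c1.png",cv2.resize(f[110:195,325:395],None,fx=8,fy=8,interpolation=2))
hsv=cv2.cvtColor(f,cv2.COLOR_BGR2HSV);print(hsv[140:175:3,345:382:3,2])
E
```

```text
block [[ 0.5407 -0.2325  0.044 ]
 [ 0.5353 -0.2707  0.044 ]
 [ 0.4897 -0.2637  0.044 ]
 [ 0.4961 -0.2254  0.044 ]] [ 0.5154352  -0.24805799  0.044     ]
[[ 36  10  29  56  68 103 112 113 114 114 126 151 190]
 [ 31   9  26  57 123 162 167 168 167 154 125 155 190]
 [ 31   7  14  56 143 170 171 170 170 170 125 159 189]
 [ 34   5  16  56 144 170 171 171 171 170 124 162 190]
 [ 28   7  11  48 146 171 171 170 170 169 123 163 190]
 [ 28   6   9  41 147 170 170 170 171 168 124 180 190]
 [ 33   6  10  49 148 170 171 171 171 167 123 179 189]
 [ 33   7  16  53 150 171 171 171 171 167 123 179 189]
 [ 22  13  15  60 152 170 171 171 170 167 126 180 189]
 [ 22  12  43  59 154 170 171 171 171 167 125 179 190]
 [ 48  13  12  39 148 170 170 171 170 138 133 182 190]
 [132 126 129 129 128 126 132 144 143 138 136 180 191]]
```

View pics/c1.png

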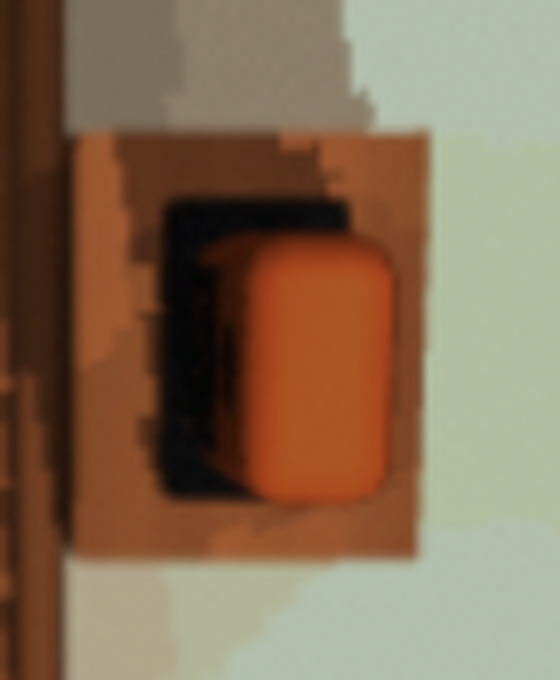

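```bash
python3 - <<'E'
from h import *
i=np.load("pics/w1.npy",allow_pickle=True).item()
print(onz(i,[(364.8,156.1)],.11),onz(i,[(345.4,135),(345.4,172.3)],.05))
y=np.radians(80.7);print(onz(i,[(345.4,135),(345.4,172.3)],.05).mean(0)[:2]-.01*np.array([np.cos(y),np.sin(y)]))
E
```

```text
[[ 0.51578315 -0.24776246  0.11      ]] [[ 0.53248886 -0.2406586   0.05      ]
 [ 0.50157136 -0.23595842  0.05      ]]
[ 0.51541407 -0.24817707]
```

>>> jog_arm:
  plan:
    - [0.0255,-0.0207,0,0,0,0.006,1]
    - [0.0255,-0.0207,0,0,0,0,0.7]
    - [0,0,-0.03,0,0,0,0.6]
    - [0,0,-0.04,0,0,0,0.6]
    - [0,0,-0.04,0,0,0,0.6]
    - [0,0,-0.04,0,0,0,0.6]
    - [0,0,-0.025,0,0,0,0.6]
    - [0,0,-0.0095,0,0,0,0.6]
    - [0,0,0,0,0,0,0.6]
    - [0,0,0,0,0,0,0.6]

```text
time: 2.78
tool_pos: [0.516, -0.2499, 0.141]
tool_rot: [3.13, -0.258, 0.003]
ft_force: [0.4, -0.1, -0.1]
finger_gap: 0.598
```

>>> jog_arm:
  plan:
    - [0,0.002,0,0,0,0,0.6]
    - [0,0,0,0,0,0,0.3]
    - [0,0,0,0,0,0,0.0]
    - [0,0,0,0,0,0,0.0]
    - [0,0,0,0,0,0,0.0]
    - [0,0,0,0,0,0,0.0]
    - [0,0,0,0,0,0,0.0]

```text
time: 3.65
tool_pos: [0.5155, -0.2471, 0.1397]
tool_rot: [3.131, -0.258, 0.001]
ft_force: [-0.7, 1.7, 5.5]
finger_gap: 0.153
```

```bash
python3 - <<'E'
from rig import robot
s=robot.get_state();print(s["time"],s["tool_pos"],s["tool_rot"],s["ft_force"],s["torque"],s["finger_gap"])
E
```

```text
3.65 [ 0.51552817 -0.24711523  0.13974745] [ 3.13093465e+00 -2.57663322e-01  7.46080777e-04] [-0.67410633  1.74205669  5.54862285] [0.26817969 0.10091464 0.0175982 ] 0.15290643848625585
```

>>> jog_arm:
  plan:
    - [0,0,0.01,0,0,0,0]
    - [0,0,0.02,0,0,0,0]
    - [0,0,0.03,0,0,0,0]
    - [0,0,0.04,0,0,0,0]
    - [-0.007,0.03,0.03,0,0,0.039,0]
    - [-0.007,0.03,0.03,0,0,0.039,0]
    - [-0.007,0.03,0,0,0,0.039,0]
    - [-0.007,0.03,0,0,0,0.039,0]
    - [-0.007,0.03,0,0,0,0.039,0]
    - [-0.007,0.03,0,0,0,0.039,0]
    - [-0.007,0.03,0,0,0,0.039,0]
    - [-0.007,0.03,0,0,0,0.039,0]
    - [-0.007,0.03,0,0,0,0.039,0]
    - [-0.003,0.027,0,0,0,0.037,0]
    - [0,0,0,0,0,0,0]
    - [0,0,0,0,0,0,0]

```text
time: 5.65
tool_pos: [0.4495, 0.0496, 0.3002]
tool_rot: [3.121, 0.351, 0.002]
ft_force: [-0.4, -0.1, -1.2]
finger_gap: 0.155
```

```bash
python3 - <<'E'
from h import *
i,f=snap("wrist","w2");s=robot.get_state();print(s["time"],s["tool_pos"],s["tool_rot"],i["position"],s["ft_force"],s["torque"],s["finger_gap"])
E
```

```text
5.7 [0.44947901 0.04934178 0.30000646] [3.12164225e+00 3.49473921e-01 1.14058080e-03] [0.51466612 0.06453219 0.36953516] [-1.31324374  0.17983379 -1.77129284] [0.00873258 0.03630361 0.04876328] 0.15832916284842244
```

View pics/w2.png

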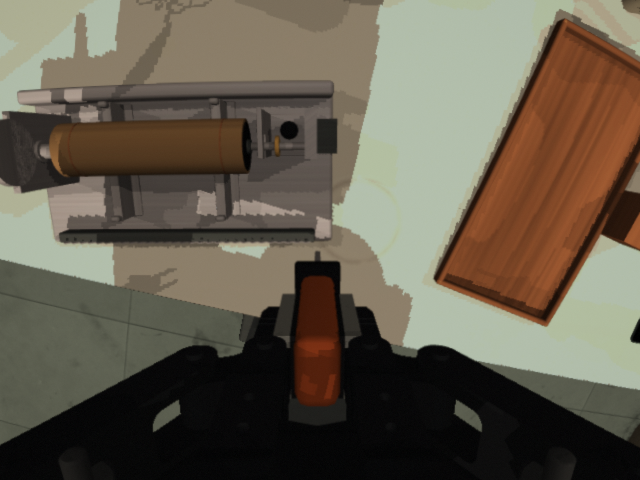

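```bash
python3 - <<'E'
import cv2
f=cv2.imread("pics/w2.png");cv2.imwrite("pics/c2.png",cv2.resize(f[100:195,235:345],None,fx=7,fy=6.25*7/6.25,interpolation=2))
E
```

```text
(no output)
```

View pics/c2.png

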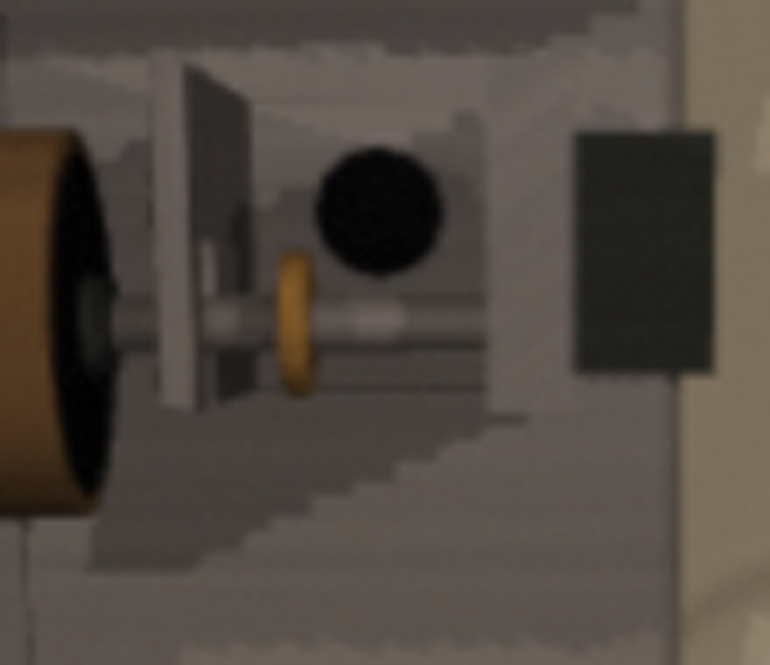

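```bash
python3 - <<'E'
from h import *
i=np.load("pics/w2.npy",allow_pickle=True).item()
q=lambda x,y:(235+x/7,100+y/7)
n="rodIn rodOut collarOut legtop coreEndTop coreEndBot flange".split()
P=onz(i,[q(115,325),q(480,324),q(312,322),q(487,330),q(78,130),q(90,515),(43,151)],[.060,.06,.06,.074,.06,.06,.06])
for a,b in zip(n,P):print(a,b.round(4))
d=P[6]-P[1];print("axis from flange",np.degrees(np.arctan2(d[1],d[0])),np.linalg.norm(d))
d=P[0]-P[1];print(np.degrees(np.arctan2(d[1],d[0])))
B=onz(i,[(64,241),(330,241),(333,82),(18,104)],[.027,.002,.034,.034]);print(B.round(4))
for a,b in((0,1),):
  d=B[a]-B[b];print(np.degrees(np.arctan2(d[1],d[0])))
u=P[0]*0+[np.cos(np.radians(103)),np.sin(np.radians(103)),0]
print("along axis rel collarOut", [(p-P[2])@u for p in P])
E
```

```text
rodIn [0.5002 0.1126 0.06  ]
rodOut [0.509  0.0735 0.06  ]
collarOut [0.5052 0.0915 0.06  ]
legtop [0.5088 0.0722 0.074 ]
coreEndTop [0.5196 0.1204 0.06  ]
coreEndBot [0.4792 0.1115 0.06  ]
flange [0.4624 0.2778 0.06  ]
axis from flange 102.82804071126833 0.20953423171624
102.6903350802563
[[0.378  0.2753 0.027 ]
 [0.4265 0.0313 0.002 ]
 [0.5634 0.062  0.034 ]
 [0.4936 0.3221 0.034 ]]
101.25015455447864
along axis rel collarOut [np.float64(0.021685871446095746), np.float64(-0.018424898618273438), np.float64(0.0), np.float64(-0.019603011957257076), np.float64(0.02489154713284791), np.float64(0.02534948357826963), np.float64(0.19110838940508804)]
```

>>> jog_arm:
  plan:
    - [0.018,0.01,0,0,0,0,0]
    - [0.02,0.012,0,0,0,0,0]
    - [0.02,0.0104,-0.02,0,0,0,0]
    - [0,0,-0.03,0,0,0,0]
    - [0,0,-0.025,0,0,0,0]
    - [0,0,-0.01,0,0,0,0]
    - [0,0,0,0,0,0,0]
    - [0,0,0,0,0,0,0]

```text
time: 6.7
tool_pos: [0.5081, 0.0821, 0.2158]
tool_rot: [3.122, 0.35, 0.003]
ft_force: [-0.0, -0.1, -0.9]
finger_gap: 0.159
```

```bash
python3 - <<'E'
from h import *
i,f=snap("wrist","w3");s=robot.get_state();print(s["time"],s["tool_pos"],s["tool_rot"],i["position"],s["ft_force"],s["torque"])
cv2.imwrite("pics/c3.png",cv2.resize(f[180:400,200:440],None,fx=2.7,fy=2.7,interpolation=2))
E
```

```text
6.75 [0.50812698 0.08219964 0.21590251] [3.12185256 0.35034857 0.00366334] [0.57321921 0.09697273 0.2851713 ] [-0.50402187 -0.20220188 -0.5994323 ] [-0.02002028  0.00348298  0.00995024]
```

View pics/c3.png

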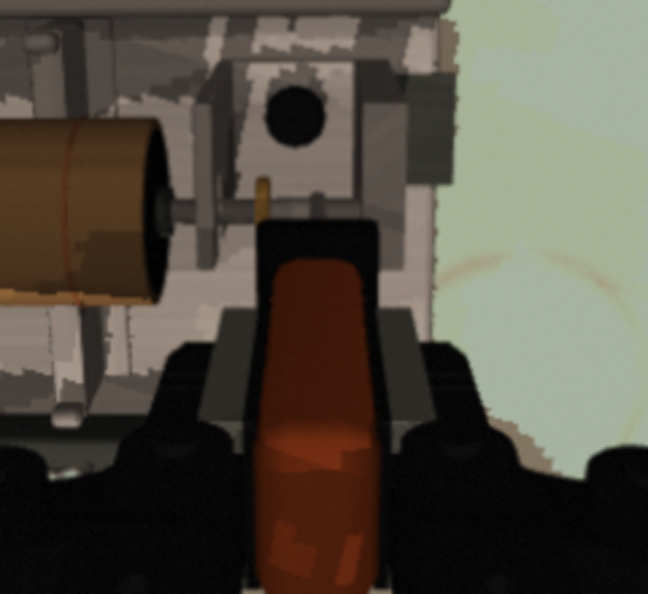

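```bash
python3 - <<'E'
from h import *
i=np.load("pics/w3.npy",allow_pickle=True).item()
t=np.array([.5081,.0822]);a=np.radians(12.8);ex=np.array([np.cos(a),np.sin(a)]);ey=np.array([-np.sin(a),np.cos(a)])
crop=lambda p:((p-[200,180])*2.7).round(1).tolist()
P=[[*(t+ex*x+ey*y),.0799] for x in(5,7,9) for y in (-1.5,1.5) for x in [x*.001] for y in[y*.001]]
print("rear prong tip",crop(proj(i,P)))
P=onz(i,[(200+x/2.7,180+y/2.7) for x,y in((185,211),(262,211),(340,208),(270,211),(362,190))],[.06,.06,.06,.06,.074])
print(P.round(4))
d=P[:,:2]-t;print("rel to fork: x,y",(d@ex).round(4),(d@ey).round(4))
E
```

```text
rear prong tip [[322.7, 212.1], [307.9, 235.7], [322.7, 202.6], [307.9, 235.6], [322.7, 193.1], [307.9, 235.6]]
[[0.501  0.1102 0.06  ]
 [0.5048 0.0936 0.06  ]
 [0.5093 0.0769 0.06  ]
 [0.5052 0.0918 0.06  ]
 [0.518  0.0745 0.074 ]]
rel to fork: x,y [-0.0007 -0.0007 -0.     -0.0007  0.008 ] [ 0.0289  0.0118 -0.0055  0.01   -0.0097]
```

>>> jog_arm:
  plan:
    - [0,0,-0.008,0,0,0,0]
    - [0,0,-0.008,0,0,0,0]
    - [0,0,-0.008,0,0,0,0]
    - [0,0,-0.005,0,0,0,0]
    - [0,0,0,0,0,0,0]
    - [0,0,0,0,0,0,0]

```text
time: 7.5
tool_pos: [0.5075, 0.0824, 0.1856]
tool_rot: [-3.122, -0.351, -0.0]
ft_force: [0.8, -0.2, -0.9]
finger_gap: 0.154
```

```bash
python3 - <<'E'
from h import *
for k in range(3):
    s=robot.get_state();print(s["time"],s["tool_pos"],s["ft_force"].round(2),s["torque"].round(3))
E
```

```text
7.5 [0.50745806 0.08236706 0.18557358] [ 0.76 -0.17 -0.85] [ 0.019 -0.001 -0.04 ]
7.5 [0.50745806 0.08236706 0.18557358] [ 0.76 -0.17 -0.85] [ 0.019 -0.001 -0.04 ]
7.5 [0.50745806 0.08236706 0.18557358] [ 0.76 -0.17 -0.85] [ 0.019 -0.001 -0.04 ]
```

>>> jog_arm:
  plan:
    - [-0.0007,0.0029,0,0,0,0,0]
    - [-0.0007,0.0029,0,0,0,0,0]
    - [0,0,0,0,0,0,0]
    - [0,0,0,0,0,0,0]

```text
time: 8.0
tool_pos: [0.5059, 0.0882, 0.1855]
tool_rot: [3.122, 0.351, 0.0]
ft_force: [0.3, -0.8, -0.9]
finger_gap: 0.157
```

```bash
cat > st.py <<'E'
from h import *
s=robot.get_state();a=np.radians(12.8);ex=np.array([np.cos(a),np.sin(a)]);ey=np.array([-np.sin(a),np.cos(a)])
p=s["tool_pos"];d=p[:2]-[.5081,.0822];F=s["ft_force"];T=s["torque"]
print(round(s["time"],2),p.round(4),"x,y mm",(1000*d@ex).round(2),(1000*d@ey).round(2),"F x,y,z",(F[:2]@ex).round(2),(F[:2]@ey).round(2),F[2].round(2),"T",(T[:2]@ex).round(3),(T[:2]@ey).round(3),"tilt",s["tool_rot"].round(3),s["finger_gap"].round(3))
E
python3 st.py
```

```text
Traceback (most recent call last):
  File "st.py", line 4, in <module>
    print(round(s["time"],2),p.round(4),"x,y mm",(1000*d@ex).round(2),(1000*d@ey).round(2),"F x,y,z",(F[:2]@ex).round(2),(F[:2]@ey).round(2),F[2].round(2),"T",(T[:2]@ex).round(3),(T[:2]@ey).round(3),"tilt",s["tool_rot"].round(3),s["finger_gap"].round(3))
                                                                                                                                                                                                                                     ^^^^^^^^^^^^^^^^^^^^^
AttributeError: 'float' object has no attribute 'round'
```

Moving in 1 mm steps, reading after each.

>>> jog_arm:
  plan:
    - [-0.0002,0.001,0,0,0,0,0]
    - [0,0,0,0,0,0,0]

```text
time: 8.25
tool_pos: [0.5057, 0.0892, 0.1854]
tool_rot: [-3.122, -0.351, 0.0]
ft_force: [0.5, 0.3, 0.2]
finger_gap: 0.158
```

```bash
sed -i 's/s\["finger_gap"\].round(3)/s["finger_gap"]/' st.py; python3 st.py
```

```text
8.25 [0.5057 0.0892 0.1854] x,y mm -0.79 7.32 F x,y,z 0.52 0.19 0.16 T 0.009 -0.029 tilt [-3.122 -0.351  0.   ] 0.15781409237929173
```

>>> jog_arm:
  plan:
    - [-0.0002,0.001,0,0,0,0,0]
    - [0,0,0,0,0,0,0]

```text
time: 8.5
tool_pos: [0.5055, 0.0902, 0.1854]
tool_rot: [-3.122, -0.351, 0.0]
ft_force: [-0.5, 0.4, -0.9]
finger_gap: 0.154
```

```bash
python3 st.py
```

```text
8.5 [0.5055 0.0902 0.1854] x,y mm -0.74 8.38 F x,y,z -0.36 0.53 -0.87 T -0.03 0.028 tilt [-3.122 -0.351  0.   ] 0.1543119152202447
```

>>> jog_arm:
  plan:
    - [-0.0001,0.0005,0,0,0,0,0]
    - [0,0,0,0,0,0,0]

```text
time: 8.75
tool_pos: [0.5054, 0.0907, 0.1854]
tool_rot: [-3.122, -0.351, -0.0]
ft_force: [-0.1, 0.3, -0.2]
finger_gap: 0.151
```

```bash
python3 st.py
```

```text
8.75 [0.5054 0.0907 0.1854] x,y mm -0.71 8.85 F x,y,z -0.08 0.3 -0.16 T -0.004 0.01 tilt [-3.122 -0.351 -0.   ] 0.15126789498983126
```

>>> jog_arm:
  plan:
    - [-0.0001,0.0005,0,0,0,0,0]
    - [0,0,0,0,0,0,0]

```text
time: 9.0
tool_pos: [0.5054, 0.0909, 0.1854]
tool_rot: [3.122, 0.351, 0.0]
ft_force: [-0.1, -2.2, -0.3]
finger_gap: 0.156
```

```bash
python3 st.py
```

```text
9.0 [0.5054 0.0909 0.1854] x,y mm -0.73 9.13 F x,y,z -0.6 -2.16 -0.27 T -0.373 0.009 tilt [3.122 0.351 0.   ] 0.15574792919717095
```

>>> jog_arm:
  plan:
    - [-0.0001,0.0005,0,0,0,0,0]
    - [0,0,0,0,0,0,0]

```text
time: 9.25
tool_pos: [0.5053, 0.0912, 0.1854]
tool_rot: [3.121, 0.351, 0.0]
ft_force: [0.8, -5.2, -1.3]
finger_gap: 0.159
```

```bash
python3 st.py
```

```text
9.25 [0.5053 0.0912 0.1854] x,y mm -0.7 9.42 F x,y,z -0.33 -5.24 -1.3 T -0.989 0.093 tilt [3.121 0.351 0.   ] 0.15902138565219676
```

>>> jog_arm:
  plan:
    - [-0.0002,0.001,0,0,0,0,0]
    - [-0.0002,0.001,0,0,0,0,0]
    - [0,0,0,0,0,0,0]

```text
time: 9.62
tool_pos: [0.5049, 0.0935, 0.1854]
tool_rot: [3.121, 0.351, 0.0]
ft_force: [1.1, -5.3, -1.0]
finger_gap: 0.158
```

```bash
python3 st.py
```

```text
9.62 [0.5049 0.0935 0.1854] x,y mm -0.65 11.72 F x,y,z -0.07 -5.39 -0.96 T -1.168 0.055 tilt [3.121 0.351 0.   ] 0.15770310575193885
```

>>> jog_arm:
  plan:
    - [-0.0002,0.001,0,0,0,0,0]
    - [-0.0002,0.001,0,0,0,0,0]
    - [0,0,0,0,0,0,0]

```text
time: 10.0
tool_pos: [0.5045, 0.0953, 0.1854]
tool_rot: [3.121, 0.351, 0.0]
ft_force: [0.4, -6.2, -1.6]
finger_gap: 0.158
```

```bash
python3 st.py
```

```text
10.0 [0.5045 0.0953 0.1854] x,y mm -0.62 13.61 F x,y,z -0.95 -6.11 -1.57 T -1.324 0.135 tilt [3.121 0.351 0.   ] 0.15779922444609645
```

>>> jog_arm:
  plan:
    - [-0.0002,0.001,0,0,0,0,0]
    - [-0.0002,0.001,0,0,0,0,0]
    - [0,0,0,0,0,0,0]

```text
time: 10.38
tool_pos: [0.5041, 0.0972, 0.1854]
tool_rot: [3.121, 0.351, -0.0]
ft_force: [1.1, -6.4, -0.5]
finger_gap: 0.159
```

```bash
python3 st.py
```

```text
10.38 [0.5041 0.0972 0.1854] x,y mm -0.6 15.52 F x,y,z -0.33 -6.49 -0.46 T -1.475 0.166 tilt [ 3.121  0.351 -0.   ] 0.15895806488342706
```

>>> jog_arm:
  plan:
    - [-0.0002,0.0008,0,0,0,0,0]
    - [0,0,0,0,0,0,0]
    - [0,0,0,0,0,0,0]

```text
time: 10.75
tool_pos: [0.5039, 0.0979, 0.1854]
tool_rot: [3.121, 0.351, 0.0]
ft_force: [1.6, -6.2, -1.6]
finger_gap: 0.157
```

```bash
python3 st.py
```

```text
10.75 [0.5039 0.0979 0.1854] x,y mm -0.59 16.24 F x,y,z 0.22 -6.45 -1.57 T -1.524 0.131 tilt [3.121 0.351 0.   ] 0.1571499808417661
```

>>> jog_arm:
  plan:
    - [-0.0001,0.0003,0,0,0,0,0]
    - [-0.00195,-0.00044,0,0,0,0,0]
    - [-0.00195,-0.00044,0,0,0,-0.01,0]
    - [0,0,0,0,0,0,0]

```text
time: 11.25
tool_pos: [0.5, 0.0973, 0.1855]
tool_rot: [3.122, 0.334, 0.001]
ft_force: [1.7, -7.5, -2.3]
finger_gap: 0.157
```

```bash
python3 st.py
```

```text
11.25 [0.5    0.0973 0.1855] x,y mm -4.57 16.5 F x,y,z 0.05 -7.68 -2.29 T -1.581 0.065 tilt [3.122e+00 3.340e-01 1.000e-03] 0.1572452714802657
```

>>> jog_arm:
  plan:
    - [-0.00195,-0.00044,0,0,0,-0.0108,0]
    - [-0.00195,-0.00044,0,0,0,-0.0108,0]
    - [0,0,0,0,0,0,0]

```text
time: 11.62
tool_pos: [0.4961, 0.0964, 0.1855]
tool_rot: [3.126, 0.301, 0.001]
ft_force: [2.0, -7.1, -1.1]
finger_gap: 0.15
```

```bash
python3 st.py
```

```text
11.62 [0.4961 0.0964 0.1855] x,y mm -8.57 16.5 F x,y,z 0.34 -7.37 -1.12 T -1.675 -0.018 tilt [3.126e+00 3.010e-01 1.000e-03] 0.1504456350962185
```

>>> jog_arm:
  plan:
    - [-0.00195,-0.00044,0,0,0,-0.0108,0]
    - [-0.00195,-0.00044,0,0,0,-0.0108,0]
    - [-0.00195,-0.00044,0,0,0,-0.0108,0]
    - [0,0,0,0,0,0,0]

```text
time: 12.12
tool_pos: [0.4902, 0.0951, 0.1855]
tool_rot: [3.13, 0.25, 0.001]
ft_force: [1.5, -6.7, -1.5]
finger_gap: 0.159
```

```bash
python3 st.py
```

```text
12.12 [0.4902 0.0951 0.1855] x,y mm -14.61 16.56 F x,y,z -0.01 -6.85 -1.47 T -1.551 0.081 tilt [3.13e+00 2.50e-01 1.00e-03] 0.159340546794538
```

>>> jog_arm:
  plan:
    - [-0.00195,-0.00044,0,0,0,-0.0108,0]
    - [-0.00195,-0.00044,0,0,0,-0.0108,0]
    - [-0.00195,-0.00044,0,0,0,-0.0108,0]
    - [-0.00195,-0.00044,0,0,0,-0.0108,0]
    - [-0.00195,-0.00044,0,0,0,-0.0108,0]
    - [0,0,0,0,0,0,0]

```text
time: 12.88
tool_pos: [0.4803, 0.0929, 0.1854]
tool_rot: [3.136, 0.166, 0.0]
ft_force: [0.9, -7.1, -0.4]
finger_gap: 0.159
```

```bash
python3 st.py
```

```text
12.88 [0.4803 0.0929 0.1854] x,y mm -24.7 16.63 F x,y,z -0.72 -7.08 -0.37 T -1.498 0.18 tilt [3.136 0.166 0.   ] 0.15908984949084307
```

>>> jog_arm:
  plan:
    - [-0.00195,-0.00044,0,0,0,-0.0108,0]
    - [0.0003,-0.003,0,0,0,0,0]
    - [0.0003,-0.003,0,0,0,0,0]
    - [0.0003,-0.003,0,0,0,0,0]
    - [0.0003,-0.003,0,0,0,0,0]
    - [0.0003,-0.003,0,0,0,0,0]
    - [0,0,0,0,0,0,0]

```text
time: 13.75
tool_pos: [0.4799, 0.0781, 0.1854]
tool_rot: [-3.138, -0.149, 0.0]
ft_force: [-0.1, -0.9, -0.7]
finger_gap: 0.155
```

```bash
python3 st.py
```

```text
13.75 [0.4799 0.0781 0.1854] x,y mm -28.45 2.23 F x,y,z -0.34 -0.86 -0.68 T -0.35 0.052 tilt [-3.138 -0.149  0.   ] 0.15473257918890881
```

>>> jog_arm:
  plan:
    - [0.0005,-0.003,0,0,0,0,0]
    - [0.0005,-0.003,0,0,0,0,0]
    - [0.0003,-0.002,0,0,0,0,0]
    - [0,0,0,0,0,0,0]

```text
time: 14.25
tool_pos: [0.4812, 0.0699, 0.1854]
tool_rot: [-3.138, -0.149, -0.0]
ft_force: [0.6, 0.7, -0.5]
finger_gap: 0.159
```

```bash
python3 st.py
```

```text
14.25 [0.4812 0.0699 0.1854] x,y mm -28.94 -6.01 F x,y,z 0.74 0.6 -0.53 T 0.002 0.033 tilt [-3.138 -0.149 -0.   ] 0.15885174008678926
```

>>> jog_arm:
  plan:
    - [0,0,0.01,0,0,0,0]
    - [0,0,0.025,0,0,0,0]
    - [0,0,0.03,0,0,0,0]
    - [0.0034,-0.0317,0,0,0,-0.026,0]
    - [0.0034,-0.0317,0,0,0,-0.026,0]
    - [0.0034,-0.0317,0,0,0,-0.026,0]
    - [0.0034,-0.0317,0,0,0,-0.026,0]
    - [0.0034,-0.0317,0,0,0,-0.026,0]
    - [0.0034,-0.0317,0,0,0,-0.026,0]
    - [0.0034,-0.0317,0,0,0,-0.026,0]
    - [0.0034,-0.0317,0,0,0,-0.026,0]
    - [0.0034,-0.0317,-0.02,0,0,-0.026,0]
    - [0.0037,-0.0317,-0.03,0,0,-0.0253,0]
    - [0,0,0,0,0,0,0]
    - [0,0,0,0,0,0,0]

```text
time: 16.12
tool_pos: [0.5157, -0.2468, 0.2012]
tool_rot: [-3.131, 0.258, -0.001]
ft_force: [0.4, -0.2, -1.9]
finger_gap: 0.154
```

```bash
python3 - <<'E'
from h import *
i,f=snap("wrist","w4");s=robot.get_state();print(s["time"],s["tool_pos"],s["tool_rot"],s["ft_force"],s["torque"],i["position"])
j,g=snap("scene","s4");j,t=snap("top","t4")
cv2.imwrite("pics/c4.png",np.hstack([cv2.resize(f[100:400,200:440],(440,550),interpolation=2),cv2.resize(g[240:370,230:310],(338,550),interpolation=2)]))
E
```

```text
16.175 [ 0.51607145 -0.24663272  0.2017288 ] [ 3.13074520e+00 -2.56896405e-01  2.36477890e-03] [ 0.43501653 -0.12582855 -0.48916344] [ 0.06660443  0.01037164 -0.02552732] [ 0.58173481 -0.25774766  0.27041005]
```

View pics/c4.png

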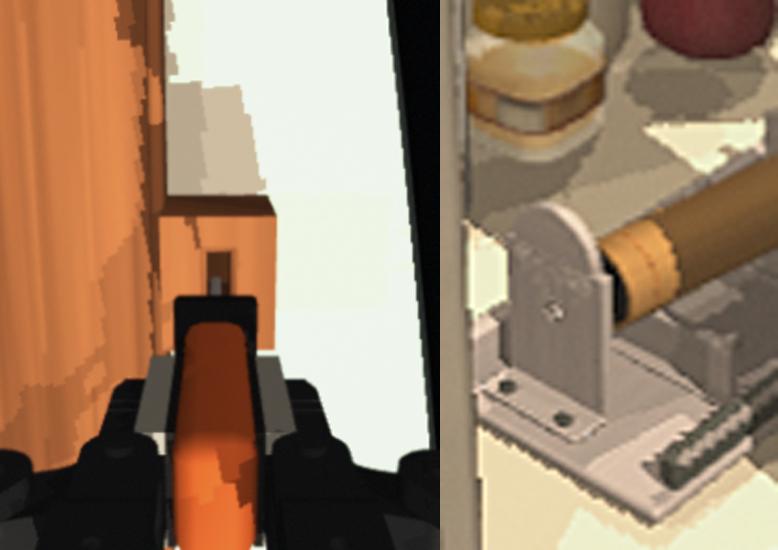

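>>> jog_arm:
  plan:
    - [-0.0003,-0.0007,0,0,0,0,0]
    - [0,0,-0.012,0,0,0,0]
    - [0,0,-0.01,0,0,0,0]
    - [0,0,-0.01,0,0,0,0]
    - [0,0,0,0,0,0,0]

```text
time: 16.9
tool_pos: [0.5143, -0.2472, 0.1666]
tool_rot: [-3.13, 0.258, 0.004]
ft_force: [0.0, 0.5, -0.8]
finger_gap: 0.158
```

```bash
python3 - <<'E'
from h import *
s=robot.get_state();print(s["time"],s["tool_pos"],s["tool_rot"],s["ft_force"],s["torque"])
E
```

```text
16.9 [ 0.51433445 -0.24721166  0.16661036] [-3.12968777  0.25782955  0.00411547] [ 0.02911891  0.46858153 -0.79582411] [0.01389307 0.05695912 0.01421463]
```

>>> jog_arm:
  plan:
    - [0.001,0,-0.01,0,0,0,0]
    - [0,0,-0.01,0,0,0,0]
    - [0,0,-0.005,0,0,0,0]
    - [0,0,0,0,0,0,0]
    - [0,0,0,0,0,0,0]

```text
time: 17.52
tool_pos: [0.5163, -0.2478, 0.1437]
tool_rot: [3.131, -0.258, 0.001]
ft_force: [0.3, 0.4, -0.1]
finger_gap: 0.155
```

```bash
python3 - <<'E'
from h import *
s=robot.get_state();print(s["time"],s["tool_pos"],s["tool_rot"],s["ft_force"],s["torque"])
E
```

```text
17.525 [ 0.51634098 -0.24779568  0.14366862] [ 3.13081517e+00 -2.57815409e-01  5.86587971e-04] [ 0.32530792  0.43623905 -0.13492855] [-0.01886344  0.01616963 -0.00343746]
```

>>> jog_arm:
  plan:
    - [0,0,-0.002,0,0,0,0]
    - [0,0,-0.0015,0,0,0,0]
    - [0,0,0,0,0,0,0]
    - [0,0,0,0,0,0,0]

```text
time: 18.02
tool_pos: [0.5162, -0.2477, 0.1399]
tool_rot: [-3.131, 0.258, -0.0]
ft_force: [-0.1, -0.8, -0.9]
finger_gap: 0.159
```

>>> jog_arm:
  plan:
    - [0,0,-0.0007,0,0,0,0]
    - [0,0,0,0,0,0,0]
    - [0,0,0,0,0,0,0]

```text
time: 18.4
tool_pos: [0.5163, -0.2478, 0.1398]
tool_rot: [3.131, -0.258, 0.0]
ft_force: [-1.8, 1.7, 6.0]
finger_gap: 0.156
```

>>> jog_arm:
  plan:
    - [0,0,0,0,0,0,0.3]
    - [0,0,0,0,0,0,0.6]
    - [0,0,0,0,0,0,0.6]
    - [0,0,0.02,0,0,0,0.6]
    - [0,0,0.04,0,0,0,0.6]
    - [0,0,0.05,0,0,0,0.7]
    - [0,0,0.05,0,0,0,0.9]

```text
time: 19.27
tool_pos: [0.5161, -0.2476, 0.3024]
tool_rot: [3.13, -0.258, 0.002]
ft_force: [0.4, -0.3, 0.1]
finger_gap: 0.889
```

```bash
python3 - <<'E'
from h import *
s=robot.get_state();print(s["time"],s["tool_pos"],s["tool_rot"],s["ft_force"],s["joint_positions"])
E
```

```text
19.275 [ 0.51610341 -0.24758962  0.30236697] [ 3.13044500e+00 -2.57692287e-01  1.94900731e-03] [ 0.36034478 -0.32626337  0.07042173] [-5.36886319e-01  5.57615881e-02  1.57027348e+00  4.33487437e-05
  1.51419735e+00  1.19817342e+00]
```

>>> jog_arm:
  plan:
    - [-0.0038,0.0356,0,0,0,0.152,0.9]
    - [-0.0038,0.0356,0,0,0,0.152,0.9]
    - [-0.0038,0.0356,0,0,0,0.152,0.9]
    - [-0.0038,0.0356,0,0,0,0.152,0.9]
    - [-0.0038,0.0356,0,0,0,0.152,0.9]
    - [-0.0038,0.0356,0,0,0,0.152,0.9]
    - [-0.0038,0.0356,0,0,0,0.152,0.9]
    - [-0.0038,0.0356,0,0,0,0.152,0.9]
    - [-0.0038,0.0356,0,0,0,0.152,0.9]
    - [-0.0038,0.0356,0,0,0,0.152,0.9]
    - [-0.0038,0.0356,0,0,0,0.152,0.9]
    - [-0.0038,0.0356,0,0,0,0.15,0.9]
    - [0,0,0,0,0,0,0.9]
    - [0,0,0,0,0,0,0.9]

```text
time: 21.02
tool_pos: [0.4707, 0.1792, 0.3002]
tool_rot: [2.124, 2.314, 0.001]
ft_force: [-0.6, 0.5, -0.2]
finger_gap: 0.9
```

```bash
python3 - <<'E'
from h import *
i,f=snap("wrist","w5");s=robot.get_state();print(s["time"],s["tool_pos"],s["tool_rot"],s["ft_force"],i["position"])
E
```

```text
21.075 [0.4707943  0.17887769 0.29996742] [2.12453106e+00 2.31319756e+00 7.78926856e-04] [-0.15323106  0.36032879  0.19989378] [0.46479721 0.24607755 0.36937691]
```

View pics/w5.png

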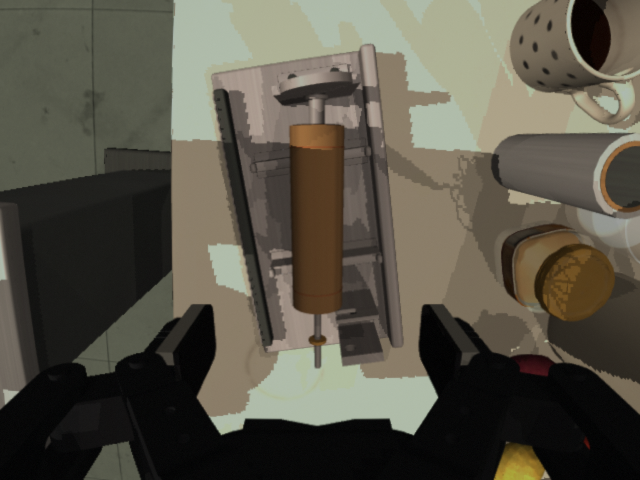

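```bash
python3 - <<'E'
from h import *
i=np.load("pics/w5.npy",allow_pickle=True).item();f=cv2.imread("pics/w5.png");hsv=cv2.cvtColor(f,cv2.COLOR_BGR2HSV)
P=onz(i,[(317,103),(317.5,366),(317,341),(317,320)],.06);print(P.round(4))
d=P[0]-P[1];print(np.degrees(np.arctan2(d[1],d[0])),np.linalg.norm(d))
m=cv2.inRange(hsv,(8,120,40),(20,255,255));n=np.zeros_like(m);n[110:325,280:355]=m[110:325,280:355]
c=max(cv2.findContours(n,0,2)[0],key=cv2.contourArea)
r=np.array([[y,*np.where(n[y])[0][[0,-1]]] for y in range(150,290,20)]);mid=[(a[1:].mean()+.5,a[0]) for a in r];print(r.tolist())
Q=onz(i,mid,.06);print(Q.round(4)[[0,-1]],cv2.boundingRect(c));d=Q[0]-Q[-1];print(np.degrees(np.arctan2(d[1],d[0])))
print(onz(i,[(317,124.5),(317,312)],[.081,.045]).round(4))
E
```

```text
[[0.4631 0.2736 0.06  ]
 [0.4825 0.0518 0.06  ]
 [0.4799 0.0769 0.06  ]
 [0.4782 0.0971 0.06  ]]
94.99107067841808 0.22267432137875684
[[150, 291, 343], [170, 291, 342], [190, 291, 342], [210, 292, 342], [230, 292, 342], [250, 292, 341], [270, 293, 341]]
[[0.4664 0.2392 0.06  ]
 [0.4747 0.1425 0.06  ]] (290, 124, 54, 190)
94.89362576577098
[[0.4645 0.2572 0.081 ]
 [0.4781 0.0977 0.045 ]]
```

>>> jog_arm:
  plan:
    - [0,0.0035,0,0,0,0,0.75]
    - [0,0.0035,-0.02,0,0,0.001,0.75]
    - [0,0,-0.04,0,0,0,0.75]
    - [0,0,-0.04,0,0,0,0.75]
    - [0,0,-0.03,0,0,0,0.75]
    - [0,0,-0.025,0,0,0,0.75]
    - [0,0,-0.02,0,0,0,0.75]
    - [0,0,-0.007,0,0,0,0.75]
    - [0,0,0,0,0,0,0.75]
    - [0,0,0,0,0,0,0.75]

```text
time: 22.32
tool_pos: [0.4713, 0.1866, 0.1183]
tool_rot: [2.121, 2.316, 0.002]
ft_force: [1.2, -0.1, -0.6]
finger_gap: 0.752
```

```bash
python3 - <<'E'
from h import *
s=robot.get_state();print(s["time"],s["tool_pos"],s["tool_rot"],s["ft_force"])
E
```

```text
22.325 [0.47134158 0.18659377 0.11831816] [2.12149106e+00 2.31586286e+00 2.24103057e-03] [ 1.15243769 -0.05755129 -0.56637088]
```

Centred; closing gently in steps.

>>> jog_arm:
  plan:
    - [0,0,0,0,0,0,0.65]
    - [0,0,0,0,0,0,0.55]
    - [0,0,0,0,0,0,0.5]
    - [0,0,0,0,0,0,0.45]
    - [0,0,0,0,0,0,0.4]
    - [0,0,0,0,0,0,0.3]
    - [0,0,0,0,0,0,0.3]

```text
time: 23.2
tool_pos: [0.471, 0.1866, 0.1177]
tool_rot: [2.121, 2.317, 0.001]
ft_force: [-0.8, -0.3, 6.1]
finger_gap: 0.47
```

```bash
python3 - <<'E'
from h import *
s=robot.get_state();print(s["time"],s["tool_pos"],s["tool_rot"],s["ft_force"],s["torque"],s["finger_gap"])
E
```

```text
23.2 [0.4709684  0.18664411 0.11771854] [2.12129664e+00 2.31660429e+00 1.19880673e-03] [-0.82317058 -0.29980601  6.05089939] [-0.10713089  0.15486036  0.03073178] 0.4701034448170605
```

>>> jog_arm:
  plan:
    - [0,0,0.001,0,0,0,0.3]
    - [-0.0018,-0.0004,0,0,0,-0.02,0.3]
    - [-0.0018,-0.0004,0,0,0,-0.02,0.3]
    - [0,0,0,0,0,0,0.3]

```text
time: 23.7
tool_pos: [0.4665, 0.1856, 0.1179]
tool_rot: [-2.168, -2.273, 0.001]
ft_force: [0.1, -0.2, -0.6]
finger_gap: 0.473
```

```bash
cat > s2.py <<'E'
from h import *
s=robot.get_state();print(s["time"],s["tool_pos"],s["tool_rot"],s["ft_force"].round(2),s["torque"].round(3),s["finger_gap"])
E
python3 s2.py
```

```text
23.7 [0.46653402 0.18561464 0.11787879] [-2.16782061e+00 -2.27318916e+00  1.09182313e-03] [ 0.06 -0.21 -0.59] [-0.011  0.002  0.033] 0.47338188915308305
```

>>> jog_arm:
  plan:
    - [-0.0018,-0.0004,0,0,0,-0.02,0.3]
    - [-0.0018,-0.0004,0,0,0,-0.02,0.3]
    - [0,0,0,0,0,0,0.3]

```text
time: 24.08
tool_pos: [0.4632, 0.1849, 0.1181]
tool_rot: [-2.213, -2.23, 0.0]
ft_force: [-0.0, 0.4, -1.7]
finger_gap: 0.469
```

```bash
python3 s2.py
```

```text
24.075 [0.46317799 0.18485906 0.11811228] [-2.21303478e+00 -2.22966127e+00  3.35924592e-04] [-0.01  0.43 -1.67] [ 0.065 -0.019 -0.011] 0.4685188542440645
```

Free movement; now lift a hair and draw along −y.

>>> jog_arm:
  plan:
    - [0,0,0.0005,0,0,0,0.3]
    - [0,-0.003,0,0,0,0,0.3]
    - [0,-0.004,0,0,0,0,0.3]
    - [0,-0.004,0,0,0,0,0.3]
    - [0,0,0,0,0,0,0.3]

```text
time: 24.7
tool_pos: [0.4634, 0.1735, 0.1187]
tool_rot: [2.213, 2.23, -0.0]
ft_force: [-0.1, -0.2, -1.5]
finger_gap: 0.473
```

```bash
python3 s2.py
```

```text
24.7 [0.46342983 0.17352558 0.11868552] [ 2.21319696e+00  2.22959699e+00 -4.71622417e-05] [-0.11 -0.17 -1.47] [0.059 0.033 0.021] 0.4726310016997616
```

>>> jog_arm:
  plan:
    - [0,-0.005,0,0,0,0,0.3]
    - [0,-0.005,0,0,0,0,0.3]
    - [0,-0.005,0,0,0,0,0.3]
    - [0,0,0,0,0,0,0.3]

```text
time: 25.2
tool_pos: [0.4634, 0.1585, 0.1187]
tool_rot: [2.213, 2.23, -0.0]
ft_force: [-1.0, -0.4, 0.3]
finger_gap: 0.477
```

```bash
python3 s2.py
```

```text
25.2 [0.46338601 0.15848422 0.11866433] [ 2.21332500e+00  2.22952789e+00 -1.38551404e-04] [-1.01 -0.41  0.26] [ 0.029 -0.04   0.021] 0.4768601997364649
```

>>> jog_arm:
  plan:
    - [0,0,0.02,0,0,0,0.3]
    - [0,0,0.04,0,0,0,0.3]
    - [0,0,0.04,0,0,0,0.3]
    - [0.0041,-0.0268,0.01,0,0,0.05,0.3]
    - [0.0041,-0.0268,0,0,0,0.1,0.3]
    - [0.0041,-0.0268,0,0,0,0.125,0.3]
    - [0.0041,-0.0268,0,0,0,0.125,0.3]
    - [0.0041,-0.0268,0,0,0,0.125,0.3]
    - [0.0041,-0.0268,0,0,0,0.125,0.3]
    - [0.0041,-0.0268,0,0,0,0.125,0.3]
    - [0.0041,-0.0268,0,0,0,0.125,0.3]
    - [0.0041,-0.0268,0,0,0,0.125,0.3]
    - [0.0041,-0.0268,0,0,0,0.125,0.3]
    - [0.0041,-0.0268,0,0,0,0.125,0.3]
    - [0.0041,-0.0263,0,0,0,0.126,0.3]
    - [0,0,0,0,0,0,0.3]
    - [0,0,0,0,0,0,0.3]

```text
time: 27.32
tool_pos: [0.5124, -0.1618, 0.2285]
tool_rot: [-0.257, -3.131, -0.001]
ft_force: [0.3, -0.1, -2.2]
finger_gap: 0.475
```

```bash
python3 - <<'E'
from h import *
i,f=snap("wrist","w6")
s=robot.get_state();print(s["time"],s["tool_pos"],s["tool_rot"],s["ft_force"],s["torque"],np.degrees(2*np.arctan2(s["tool_rot"][1],s["tool_rot"][0])-np.pi/2))
E
```

```text
27.375 [ 0.51244669 -0.16145059  0.22848426] [-2.55809506e-01 -3.13072075e+00 -7.94292138e-04] [-1.12487372  0.42222993 -2.36926592] [0.00745882 0.00014346 0.00736923] -279.34245999621436
```

View pics/w6.png

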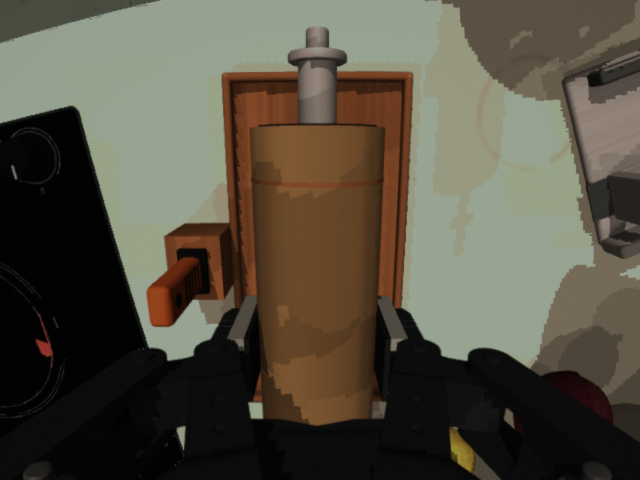

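The core hangs level over the tray, its journal tip at (317,28). The key stands in its pocket at the left. Checking that the length fits before lowering.

```bash
python3 - <<'E'
from h import *
i=np.load("pics/w6.npy",allow_pickle=True).item()
c=np.array([.5293,-.1653]);a=np.radians(-9.25);ex=np.array([np.cos(a),np.sin(a)]);ey=np.array([-ex[1],ex[0]])
P=onz(i,[(317,28),(317,125),(223,76),(411,74)],[.171,.180,.014,.014]);d=P[:,:2]-c
print(P.round(4),(d@ex).round(4),(d@ey).round(4))
E
```

```text
[[ 0.4138 -0.1453  0.171 ]
 [ 0.4419 -0.15    0.18  ]
 [ 0.3928 -0.2066  0.014 ]
 [ 0.4125 -0.08    0.014 ]] [-0.1172 -0.0888 -0.1281 -0.129 ] [ 0.0012  0.0011 -0.0628  0.0654]
```

>>> jog_arm:
  plan:
    - [0,0,-0.02,0,0,0,0.3]
    - [0,0,-0.03,0,0,0,0.3]
    - [0,0,-0.03,0,0,0,0.3]
    - [0,0,-0.03,0,0,0,0.3]
    - [0,0,-0.02,0,0,0,0.3]
    - [0,0,-0.008,0,0,0,0.3]
    - [0,0,-0.003,0,0,0,0.3]
    - [0,0,0,0,0,0,0.3]
    - [0,0,0,0,0,0,0.3]

```text
time: 28.5
tool_pos: [0.5132, -0.1624, 0.0887]
tool_rot: [0.254, 3.13, -0.001]
ft_force: [-0.1, -1.0, -2.1]
finger_gap: 0.467
```

```bash
python3 s2.py
```

```text
28.5 [ 0.51322282 -0.16238175  0.08869996] [ 2.53943324e-01  3.12971808e+00 -7.98112208e-04] [-0.09 -0.96 -2.11] [-0.06   0.039 -0.058] 0.4665183019671684
```

>>> jog_arm:
  plan:
    - [0,0,-0.001,0,0,0,0.3]
    - [0,0,-0.001,0,0,0,0.3]
    - [0,0,0,0,0,0,0.3]

```text
time: 28.88
tool_pos: [0.5125, -0.1622, 0.0856]
tool_rot: [-0.254, -3.131, -0.0]
ft_force: [0.8, 0.1, -0.6]
finger_gap: 0.47
```

```bash
python3 s2.py
```

```text
28.875 [ 0.51249763 -0.16220118  0.08561497] [-2.54204735e-01 -3.13110804e+00 -6.99932807e-05] [ 0.84  0.13 -0.62] [-0.019  0.075 -0.018] 0.4703522544474135
```

>>> jog_arm:
  plan:
    - [0,0,-0.0008,0,0,0,0.3]
    - [0,0,0,0,0,0,0.3]

```text
time: 29.12
tool_pos: [0.5125, -0.1622, 0.0848]
tool_rot: [-0.254, -3.131, -0.0]
ft_force: [0.2, 1.1, -1.6]
finger_gap: 0.47
```

```bash
python3 s2.py
```

```text
29.125 [ 0.51251722 -0.16215942  0.08477735] [-2.54013866e-01 -3.13111575e+00 -9.33272868e-05] [ 0.19  1.08 -1.64] [ 0.055  0.029 -0.02 ] 0.46957461021770575
```

>>> jog_arm:
  plan:
    - [0,0,-0.0006,0,0,0,0.3]
    - [0,0,0,0,0,0,0.3]

```text
time: 29.38
tool_pos: [0.5126, -0.1622, 0.0842]
tool_rot: [-0.254, -3.131, -0.0]
ft_force: [0.8, -0.4, -1.7]
finger_gap: 0.475
```

```bash
python3 s2.py
```

```text
29.375 [ 0.51255385 -0.16217888  0.08424869] [-2.54051319e-01 -3.13121995e+00 -1.81226653e-05] [ 0.75 -0.37 -1.72] [ 0.045  0.036 -0.034] 0.47467642288377776
```

>>> jog_arm:
  plan:
    - [0,0,-0.0006,0,0,0,0.3]
    - [0,0,0,0,0,0,0.3]

```text
time: 29.62
tool_pos: [0.5126, -0.1622, 0.0839]
tool_rot: [0.254, 3.131, -0.0]
ft_force: [-0.3, -0.9, 1.2]
finger_gap: 0.47
```

```bash
python3 s2.py
```

```text
29.625 [ 0.51264775 -0.16219959  0.0838503 ] [ 2.53966978e-01  3.13122311e+00 -1.00128475e-04] [-0.32 -0.9   1.2 ] [0.011 0.195 0.033] 0.4698742657652262
```

>>> jog_arm:
  plan:
    - [0,0,-0.0005,0,0,0,0.3]
    - [0,0,0,0,0,0,0.3]

```text
time: 29.88
tool_pos: [0.5126, -0.1622, 0.0838]
tool_rot: [-0.254, -3.131, 0.0]
ft_force: [-3.9, 1.1, 6.8]
finger_gap: 0.476
```

```bash
python3 s2.py
```

```text
29.875 [ 0.51264764 -0.16222479  0.08380167] [-2.53984043e-01 -3.13127494e+00  1.06310078e-04] [-3.94  1.07  6.82] [ 0.23   0.601 -0.022] 0.47641302287997384
```

>>> jog_arm:
  plan:
    - [0,0,0.0005,0,0,0,0.3]
    - [0,0,0,0,0,0,0.48]
    - [0,0,0,0,0,0,0.51]
    - [0,0,0,0,0,0,0.55]
    - [0,0,0,0,0,0,0.6]
    - [0,0,0,0,0,0,0.65]
    - [0,0,0,0,0,0,0.65]
    - [0,0,0.01,0,0,0,0.65]
    - [0,0,0.02,0,0,0,0.65]
    - [0,0,0.04,0,0,0,0.65]
    - [0,0,0.04,0,0,0,0.65]
    - [0,0,0.05,0,0,0,0.65]
    - [-0.02,0,0.05,0,0,0,0.65]
    - [-0.02,0,0.02,0,0,0,0.65]
    - [0,0,0,0,0,0,0.65]
    - [0,0,0,0,0,0,0.65]

```text
time: 31.88
tool_pos: [0.4726, -0.162, 0.3129]
tool_rot: [-0.254, -3.131, -0.001]
ft_force: [-0.2, -0.2, -0.5]
finger_gap: 0.65
```

```bash
python3 - <<'E'
from h import *
i,f=snap("wrist","w7");j,t=snap("scene","s7")
a=cv2.resize(f,(480,360));b=cv2.resize(t[180:380,225:465],(432,360),interpolation=2)[:,:320]
cv2.imwrite("pics/c7.png",np.hstack([a,cv2.resize(t[200:330,330:460],(320,360),interpolation=2)]))
E
python3 s2.py
```

```text
31.975 [ 0.47244963 -0.1618867   0.3120283 ] [-2.53599872e-01 -3.12897422e+00 -1.54644055e-03] [ 0.   -1.06 -0.3 ] [-0.069  0.014 -0.025] 0.652717964922372
```

View pics/c7.png

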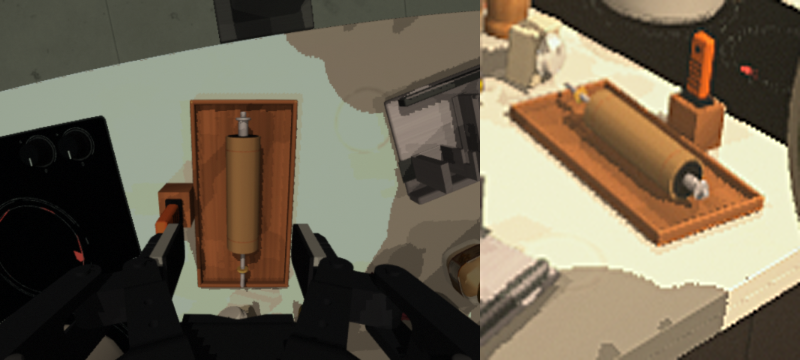

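```bash
python3 - <<'E'
from h import *
i=np.load("pics/w7.npy",allow_pickle=True).item()
c=np.array([.5293,-.1653]);a=np.radians(-9.25);ex=np.array([np.cos(a),np.sin(a)]);ey=np.array([-ex[1],ex[0]])
s=4/3
P=onz(i,[(243*s,290*s),(243*s,111*s),(191*s,101*s),(297*s,101*s),(288*s,287*s),(199*s,287*s)],[.026,.026,.014,.014,.014,.014]);d=P[:,:2]-c
print((d@ex).round(4),(d@ey).round(4))
E
```

```text
[ 0.1261 -0.1172 -0.1292 -0.1291  0.1299  0.1295] [ 0.0014  0.0005 -0.0623  0.0662  0.067  -0.0621]
```

```bash
python3 - <<'E'
from h import *
f=cv2.imread("pics/w7.png").astype(int);i=np.load("pics/w7.npy",allow_pickle=True).item()
print([(r,f[r,324].tolist(),f[r,312].tolist()) for r in range(362,396,3)])
c=np.array([.5293,-.1653]);a=np.radians(-9.25);ex=np.array([np.cos(a),np.sin(a)])
print(proj(i,[[*(c+ex*x),.026] for x in(.116,.120,.124,.128)]).round(1).tolist())
E
```

```text
[(362, [48, 109, 144], [30, 57, 103]), (365, [78, 88, 99], [32, 58, 104]), (368, [102, 112, 123], [32, 59, 105]), (371, [98, 107, 120], [27, 51, 92]), (374, [88, 97, 108], [23, 43, 79]), (377, [87, 95, 106], [21, 41, 74]), (380, [86, 94, 104], [36, 66, 118]), (383, [70, 83, 95], [56, 73, 94]), (386, [128, 153, 153], [130, 156, 148]), (389, [118, 142, 153], [130, 156, 155]), (392, [118, 142, 153], [130, 155, 154]), (395, [129, 155, 154], [130, 156, 154])]
[[322.7, 378.5], [322.7, 381.8], [322.6, 385.0], [322.6, 388.2]]
```

```bash
python3 -c "
from rig import robot
print(robot.job_done())"
```

```text
the job is handed in; nothing more can be done
None
```

The job is done and handed in at about 32 s of the 72 s allowed. The freed core and its spindle lie in the tray, and the key is back in its pocket.

- **Freeing the pin:** I felt first touch with the fork and pressed the collar in about 7 mm. The load there was 6 to 8 N along the spindle, with no sudden rise that would mean the stop. The collar then swung about 23 mm to the front with almost no sideways force, and I let the spring out along with the fork until it was unloaded.
- **Key:** It went back to the pose it was taken from, with light contact on the pocket of about 6 N. It was standing upright in the last pictures.
- **Core:** I swung it a little further clear of the bracket, drew it out 26 mm without resistance, and laid it in the tray with about 7 N of contact before letting go.

**Last checks:** The final pictures show the core lying along the tray and the gripper well clear above it. The journal end is about 14 mm inside the tray's outer edge. For the pin tip, a rough reading gave about 5 mm inside and a finer one 7 to 9 mm; I expected about 11 mm from the spindle's length. All of these are inside the tray's outline. I did not separately measure whether the bystanders moved, but the force readings showed no unexpected contact.

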